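# Put eye drops away by cap colour, then turn and hold the carousel

### The job

Take the green-capped and the yellow-capped drop bottle from the steel tray and stand each upright in the carousel cup of its own colour, right down on the cup's floor. Then turn the carousel until the red-capped bottle, still in its red cup, faces the front, in line with the middle of the base's set-down ledge, and finish holding the carousel itself, not a bottle, still there with the fingers (do not let go at the end), so that the optometrist can take the bottle. Leave the red, white and blue bottles in their cups and do not disturb anything else on the desk.

Things in the scene. Friction and masses are not known exactly. Their poses are not given: they have to be found in the camera images.
- carousel: turning part of the eye-drop carousel: grey disc 236 mm across, 8 mm thick, with knob and five cups 90 mm from the axis (counter-clockwise from above, 72 degrees apart: red, white, green, blue, yellow). Turns both ways without stops, lightly (0.02 Nm), stays where left. Origin: on the axis, disc's underside, 14 mm above the desk; z up; -x points at the red cup. Green and yellow cups start empty
- carousel_base: the carousel's fixed white foot: round plate 208 mm across, 11 mm high, with a set-down ledge 72 mm wide sticking out at its front to 170 mm from the axis. Origin: on the turning axis at desk height; its -x axis points to the front (along the ledge), roughly towards the robot. The red cup faces the front when the -x axes of carousel and base agree
- front (a point): centre of the black rubber spot on the ledge, 145 mm in front of the axis, 11 mm above the desk
- knob (a point): centre of the carousel's knob: a round upright knob, 38 mm in diameter and 26 mm high, on the turning axis; this point is 101 mm above the desk, the knob reaches from 88 to 114 mm; below it only a 16 mm post. It is fixed to the disc: turning the knob turns the carousel
- cup_red (a point): centre of the inner floor of the red cup, 25 mm above the desk. All cups: open at the top, inside 36 mm wide at the floor and 38 mm at the rim, rim 24 mm above the inner floor (49 mm above the desk), outside 43 mm wide
- cup_green (a point): centre of the inner floor of the green cup, as the red one
- cup_yellow (a point): centre of the inner floor of the yellow cup, as the red one
- cup_white (a point): centre of the inner floor of the white cup, as the red one
- cup_blue (a point): centre of the inner floor of the blue cup, as the red one
- green_drops: eye-drop bottle with a dark green cap, to be put away; starts upright on the tray. All drop bottles: white round body 26 mm in diameter and 48 mm high, shoulder, then a coloured cap 18 mm in diameter from 54 to 80 mm, and a band of the cap's colour on the label; about 25 g. Origin: centre of the underside, z up
- yellow_drops: the same bottle with a yellow cap, to be put away; starts upright on the tray
- red_drops: the same bottle with a red cap, standing in the red cup
- white_drops: the same bottle with a white cap, standing in the white cup; leave it
- blue_drops: the same bottle with a blue cap, standing in the blue cup; leave it
- tray: fixed flat steel instrument tray, 250 (x) by 170 (y) mm, rim 15 mm high, floor 3 mm thick. Origin: centre of its underside. The two bottles stand 90 to 140 mm apart in the half towards its -y edge; the occluder lies in the other half
- occluder: flat black eye occluder, 178 mm long and 5 mm thick, lying on the tray; leave it. Origin: underside, near the middle
- tissues: pale blue tissue box, 120 by 230 mm, 75 mm high; leave it. Origin: centre of the underside
- medicine_cup: small clear medicine cup, 38 mm wide, 36 mm high; leave it. Origin: centre of the underside
- glasses_case: closed hard spectacle case, dark blue, 160 by 62 mm, 42 mm high; leave it. Origin: centre of the underside

How it is judged (in metres and radians):
On the way, in this order (a step that is already met when the one before it is completed fails the run):
1. the green-capped and the yellow-capped bottle both stand upright in the cups of their colour, released (horizontal distance between green_drops and cup_green below 0.012 m and z of green_drops in the frame of cup_green between -0.006 and 0.006 m and angle between each of green_drops, yellow_drops's own z axis and vertical below 0.2 rad and horizontal distance between yellow_drops and cup_yellow below 0.012 m and z of yellow_drops in the frame of cup_yellow between -0.006 and 0.006 m and contact force between the fingers and green_drops below 0.2 N and contact force between the fingers and yellow_drops below 0.2 N), for 0.2 s.
2. the carousel is turned so that the red cup faces the front of the base (angle between the x axis of carousel and the x axis of carousel_base, either way round below 0.15 rad and x of cup_red in the frame of carousel_base below 0 m), for 0.2 s.
At the end, for the whole second after the job is handed in: All five bottles stand upright (within 0.2 rad) on the floor of the cup of their colour (within 12 mm of its centre, 6 mm in height), not touched by the fingers; the red cup is within 0.15 rad of the base's front direction; the carousel is at rest and the fingers hold it (contact force over 1 N) (all of step 1 and all of step 2 and horizontal distance between red_drops and cup_red below 0.012 m and z of red_drops in the frame of cup_red between -0.006 and 0.006 m and angle between each of red_drops, white_drops, blue_drops's own z axis and vertical below 0.2 rad and horizontal distance between white_drops and cup_white below 0.012 m and z of white_drops in the frame of cup_white between -0.006 and 0.006 m and horizontal distance between blue_drops and cup_blue below 0.012 m and z of blue_drops in the frame of cup_blue between -0.006 and 0.006 m and contact force between the fingers and red_drops below 0.2 N and contact force between the fingers and white_drops below 0.2 N and contact force between the fingers and blue_drops below 0.2 N and contact force between the fingers and carousel above 1 N and angular speed of carousel below 0.06 rad/s); the arm keeps its last pose, push and grip.
It fails at once if the occluder is shoved by more than 30 mm or tipped (distance of occluder from where it was at the start of the episode above 0.03 m or angle between occluder's own z axis and vertical above 0.4 rad).
It fails at once if the spectacle case is shoved by more than 30 mm or tipped (distance of glasses_case from where it was at the start of the episode above 0.03 m or angle between glasses_case's own z axis and vertical above 0.4 rad).
It fails at once if the tissue box is shoved by more than 30 mm or tipped (distance of tissues from where it was at the start of the episode above 0.03 m or angle between tissues's own z axis and vertical above 0.4 rad).
It fails at once if the medicine cup is shoved by more than 30 mm or tipped (distance of medicine_cup from where it was at the start of the episode above 0.03 m or angle between medicine_cup's own z axis and vertical above 0.4 rad).
It also fails if it takes over 72 s, if anything falls off the work surface, if the arm or the gripper's body presses on something with over 40 N, if the wrist force passes 120 N, or if a joint passes its speed limit or range.

### The arm

A 7-joint arm with a two-finger parallel gripper is mounted at the origin on the work surface. World frame = base frame: x ahead of the robot, y to its left, z up, the work surface at z = 0. Lengths are in mm, angles in rad, forces in N, time in s.
With the tool pointing down it reaches from about 375 to 925 mm from the base axis. Payload 3.1 kg.
Tool frame: the origin (TCP) lies between the finger pads; the fingertips stand 11 mm ahead of it and the grasp point (between the pads) lies 8 mm behind it; z points along the fingers, y is the line along which they close (so a half turn about z gives the same grasp; the last joint's range is limited). The gripper opens to 85 mm and grips with 20 to 120 N. Pads are 22 mm wide; open, the fingers measure 114 mm over their backs; the gripper's body (76 mm by 85 mm) begins 54 mm behind the grasp point. The pads swing forward as they close: fully open they stand 13 mm farther back than shut.
Start: joints at [-1.278, 0.383, 0.044, 1.598, -0.018, 1.161, -0.05], TCP at [247.582, 601.005, 242.269] pointing down, gripper open.
Joint ranges: [-2.61, 2.61], [-0.41, 2.15], [-1.48, 1.57], [0, 2.5], [-1.57, 4.71], [0.05, 1.97], [-2.85, 2.85]. Speed limits (rad/s): [2.79, 2.79, 3.14, 3.14, 3.14, 3.14, 3.14].

### API

Orientations are given as a unit quaternion [x, y, z, w].
In Python, from bench import manip, viewer, job gives the robot as it stands.
- The arm moves only by the tool carry_out, never from a script. Its argument "steps" is a list that holds one entry, the list of rows, each a list of 5 numbers: the shift along the tool's x, y, z normalised to -1 to 1, where 1 is 60 mm, then the turn about the tool's z normalised to -1 to 1, where 1 is 0.08 rad, then the closure, from 0 (fully open) to 1 (shut). A call has 1 to 12 rows; each row shifts and turns the commanded pose from where the row before left it, along the tool's axes as they then stand; what a row does not reach is not made up. A row lasts 1/8 s, in which the tool goes at most 62.5 mm and 10.7 degrees, less where a joint would pass 70% of its speed; a pose out of reach is approached as far as the arm can. A call with a number of a shift or a turn outside -1 to 1 is refused whole. A call with a gripper value outside its range is refused whole. The fingers move at their own pace and stop on an object; "grip_force" is the grip in N (left out, the last holds). Time passes only in rows, so rows that do not move let the fingers close. It gives the time, the measured TCP pose, the force, the opening and the grip force at its end, in the units of the state.
- manip.get_state(): the state, without advancing time (a new reading comes with each control period).
- viewer.get_image(name): name is "side" or "top"; returns a dict with "pixels" (400x640x3 uint8, red, green, blue), "camera_matrix" (3x3 intrinsics, pixels), "D" ([k1, k2, p1, p2, k3] as OpenCV has them; the pictures are not rectified), "position" and "attitude" of the camera in the world. Camera axes: x right, y up, looking along -z (the intrinsics and any distortion apply to the point x, -y, -z); pixel columns grow to the right and rows downward; lengths in mm; the calibration is good to about 2 mm. A picture is of the moment at which its call begins. There is no depth.
- job.hand_in(): hands the job in; it is judged then, once.
Trained networks look in the newest picture that a camera, given by its name, has taken for a name from the list of things; names that differ only in an ending like _2 or _b are one class to them, and where a whole thing is asked for, a point or a joint stands for the part that bears it (a point fixed in the world has none). Each returns a list of dicts, best first, with "confidence" (0 to 1); they miss things now and then, are a little off and sometimes report something else, mostly with a low value. They report only what shows in the picture. A call takes as long as a camera call.
- viewer.recognise(camera, name): "at" ([x, y, z] in mm, in world coordinates, good to about 4 mm: the middle of the surface that is visible of it).
- viewer.cut_out(camera, name): "pixels" (400x640 bool, what is visible of it).
- viewer.tip_of(camera, name): "at" ([x, y, z] in mm, in world coordinates, good to about 4 mm: a listed point, or the origin of a listed thing).
The state is a dict: "time_s": time; "joint_pos": joint angles; "joint_velocities": joint speeds; "joint_efforts": joint torques, N m; "position": TCP position; "ee_rot": TCP orientation; "ft_force": force on the tool from outside, world axes, zero at the start; "moment": the same for the moment, N m; "opening": finger opening in mm; "finger_force": force on a finger pad.
Only numpy, scipy, OpenCV 4.12 (cv2) and the standard library are available. Lean on these libraries where they do the work, as an engineer would, in place of code of your own. Each camera call takes 0.05 s, during which the arm holds its last target. There are 200 camera calls.

## Working session

There is one attempt and no reset: what is moved stays moved. The work goes in short steps, Python scripts to look and compute and a tool call to move; the robot and the scene stay as the last step left them, time stands still between calls to the robot, and variables do not carry over. Pictures are saved under pics/ and viewed, at most 10 in all, crops included, and the job is handed in when it is done.

Besides the shell and the picture viewer there is one more tool, called after "Call:" by a JSON object that holds its "method" and its "body", one argument or row to a line. carry_out: Moves the arm, as the interface text tells. Its arguments: {"type":"object","properties":{"steps":{"type":"array"},"grip_force":{"type":"number"}},"required":["steps"]}

```bash
mkdir -p pics; ls; cat > h.py <<'E'
import numpy as np,cv2
from scipy.spatial.transform import Rotation as R
from bench import manip,viewer,job
def save(cam,name):
    im=viewer.get_image(cam); cv2.imwrite('pics/'+name,im['pixels'][:,:,::-1]); return im
def ray(im,px,z):
    K=np.array(im['camera_matrix']);D=np.array(im['D'])
    u=cv2.undistortPoints(np.array([[px]],float),K,D)[0,0]
    a=np.array(im['attitude']); M=R.from_quat(a).as_matrix() if a.size==4 else a.reshape(3,3)
    d=M@np.array([u[0],-u[1],-1]); p=np.array(im['position']); return p+d*(z-p[2])/d[2]
E
cat > m.py <<'E'
from h import *
s=manip.get_state(); print({k:np.round(s[k],3) for k in('time_s','position','ee_rot','opening')})
for c in('top','side'):
    im=save(c,c+'0.png'); print(c,np.round(im['position']),np.round(im['attitude'],3))
    for n in('carousel','carousel_base','front','knob','cup_red','cup_green','cup_yellow','cup_white','cup_blue','green_drops','yellow_drops','tray','occluder','medicine_cup','glasses_case','tissues'):
        r=viewer.tip_of(c,n); print(n,[(np.round(q['at']).tolist(),round(q['confidence'],2)) for q in r[:2]])
E
python3 m.py
```

```text
pics
{'time_s': np.float64(0.0), 'position': array([247.236, 600.146, 240.85 ]), 'ee_rot': array([ 0.194,  0.981, -0.001, -0.   ]), 'opening': np.float64(85.468)}
top [ 438.   -9. 1407.] [-0.035  0.03   0.71  -0.702]
carousel [([530.0, 3.0, 13.0], 0.8)]
carousel_base []
front [([500.0, 356.0, 2.0], 0.46), ([434.0, -419.0, 2.0], 0.35)]
knob [([532.0, -4.0, 98.0], 0.62), ([533.0, 271.0, 3.0], 0.45)]
cup_red [([614.0, -24.0, 26.0], 0.97)]
cup_green [([474.0, 68.0, 23.0], 0.67)]
cup_yellow [([537.0, -89.0, 25.0], 0.85)]
cup_white [([579.0, 74.0, 23.0], 0.95)]
cup_blue [([448.0, -38.0, 26.0], 0.73), ([430.0, 289.0, 5.0], 0.53)]
green_drops [([534.0, 272.0, 4.0], 0.69), ([434.0, -418.0, 2.0], 0.18)]
yellow_drops [([392.0, -12.0, 14.0], 0.61), ([431.0, 290.0, 4.0], 0.54)]
tray [([484.0, 315.0, 1.0], 0.89)]
occluder [([498.0, 358.0, -1.0], 0.81)]
medicine_cup [([748.0, 139.0, -1.0], 0.69), ([612.0, -26.0, 25.0], 0.47)]
glasses_case [([675.0, -356.0, 7.0], 0.96), ([453.0, -35.0, 27.0], 0.37)]
tissues [([433.0, -420.0, 3.0], 0.77)]
side [428. 775. 765.] [-0.037  0.423  0.904 -0.054]
carousel [
[... 173 characters left out ...]
28)]
cup_red [([617.0, -25.0, 24.0], 0.97), ([485.0, 316.0, -2.0], 0.42)]
cup_green [([473.0, 68.0, 23.0], 0.79), ([537.0, -92.0, 26.0], 0.34)]
cup_yellow [([532.0, 270.0, 2.0], 0.63), ([536.0, -94.0, 24.0], 0.57)]
cup_white [([575.0, 74.0, 25.0], 0.64)]
cup_blue [([445.0, -33.0, 27.0], 0.64)]
green_drops [([532.0, 268.0, -3.0], 0.69), ([381.0, -16.0, 11.0], 0.52)]
yellow_drops [([427.0, 290.0, 3.0], 0.81), ([430.0, -417.0, -0.0], 0.19)]
tray [([485.0, 315.0, 3.0], 0.67), ([576.0, 73.0, 23.0], 0.25)]
occluder [([504.0, 362.0, 4.0], 0.88)]
medicine_cup [([740.0, 136.0, -1.0], 0.57)]
glasses_case [([674.0, -362.0, 2.0], 0.75), ([482.0, 316.0, 2.0], 0.4)]
tissues [([428.0, -419.0, -2.0], 0.96)]
```

View pics/top0.png

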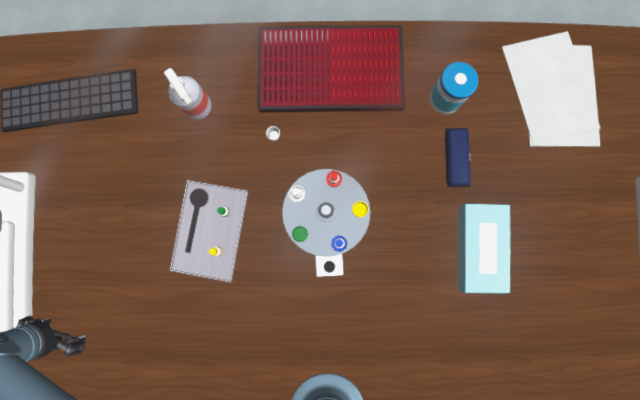

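View pics/side0.png

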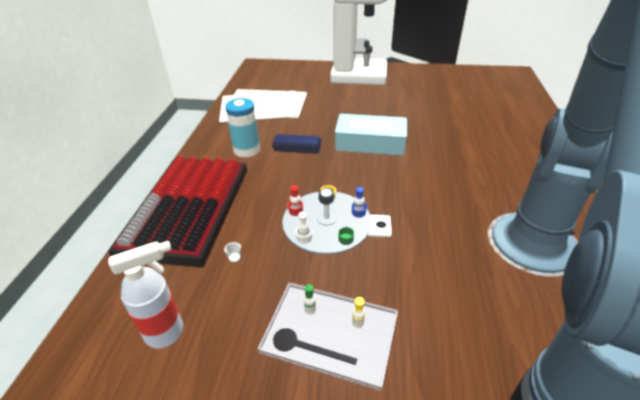

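```bash
cat > m2.py <<'E'
from h import *
from scipy.optimize import least_squares
cups={'red':(614,-24.5),'green':(473.5,68),'yellow':(536.5,-91),'white':(577,74),'blue':(446.5,-36)}
o=['red','white','green','blue','yellow']
def f(p): return np.ravel([[p[0]-90*np.cos(p[2]+i*np.radians(72))-cups[n][0],p[1]-90*np.sin(p[2]+i*np.radians(72))-cups[n][1]] for i,n in enumerate(o)])
r=least_squares(f,[530,0,2.8]);print(r.x,np.round(r.fun,1))
for i,n in enumerate(o): print(n,np.round(r.x[:2]-90*np.array([np.cos(r.x[2]+i*np.radians(72)),np.sin(r.x[2]+i*np.radians(72))]),1))
s=manip.get_state();M=R.from_quat(s['ee_rot']).as_matrix();print(np.round(M,3))
ims={c:viewer.get_image(c) for c in('top','side')}
# cap tops via colour in both images: cap region centroids
for n in('green_drops','yellow_drops','cup_green','cup_yellow','knob'):
  for c in ims:
    q=viewer.cut_out(c,n)
    for w in q[:2]:
        ys,xs=np.nonzero(w['pixels']); print(n,c,round(w['confidence'],2),len(xs),xs.min(),xs.max(),ys.min(),ys.max(),round(xs.mean(),1),round(ys.mean(),1))
E
python3 m2.py
```

```text
[529.5         -1.89999989   2.89211288] [ 2.7  0.4  0.6  0.2 -1.5 -0.7 -0.6  0.8 -1.2 -0.7]
red [616.7 -24.1]
white [577.6  74.2]
green [472.   67.3]
blue [445.9 -35.2]
yellow [535.3 -91.7]
[[-0.925  0.381 -0.   ]
 [ 0.381  0.925  0.   ]
 [ 0.     0.    -1.   ]]
green_drops top 0.7 113 217 230 207 216 223.6 211.4
green_drops side 0.69 286 304 315 285 314 309.6 301.1
yellow_drops top 0.64 100 210 222 247 256 216.2 251.1
yellow_drops side 0.59 309 352 364 297 327 358.1 312.7
cup_green top 0.73 5684 282 369 169 256 325.9 212.5
cup_green top 0.4 4633 457 510 203 293 483.9 248.3
cup_green side 0.61 4222 283 370 186 254 327.6 222.6
cup_yellow top 0.58 5759 282 369 169 256 326.0 212.6
cup_yellow side 0.83 4112 283 370 186 254 327.7 222.6
knob top 0.87 5821 283 369 169 256 326.1 212.3
knob side 0.71 4011 284 370 187 254 328.2 222.6
```

The top picture shows the carousel at about (326,212), the red cup at the back at (334,179), and the ledge spot at (329,267). The green bottle is at (223,211) and the yellow one at (216,251), both on the tray. The side picture agrees with this. Next I refine the cap, knob and cup positions by colour.

```bash
cat > c.py <<'E'
from h import *
# colour blob finder: near pixel (u,v) window
def blob(im,col,win):
    x0,x1,y0,y1=win; hsv=cv2.cvtColor(im['pixels'],cv2.COLOR_RGB2HSV)
    lo,hi={'green':((45,90,30),(85,255,255)),'yellow':((20,110,90),(35,255,255)),'black':((0,0,0),(180,255,70)),'red':((172,120,60),(180,255,255))}[col]
    m=cv2.inRange(hsv,lo,hi); k=np.zeros_like(m);k[y0:y1,x0:x1]=1; ys,xs=np.nonzero(m*k)
    return len(xs),xs.mean(),ys.mean(),xs.min(),xs.max(),ys.min(),ys.max()
def tri(a,pa,b,pb):
    A=[];
    P=[]
    for im,px in((a,pa),(b,pb)):
        p=np.array(im['position'],float);d=ray(im,px,0)-p;d/=np.linalg.norm(d);N=np.eye(3)-np.outer(d,d);A.append(N);P.append(N@p)
    return np.linalg.solve(A[0]+A[1],P[0]+P[1])
E
python3 - <<'E'
from c import *
T=viewer.get_image('top');S=viewer.get_image('side')
for n,col,w,ws,z in(('green','green',(214,234,202,220),(300,318,282,293),70),('yellow','yellow',(206,226,243,260),(350,368,294,306),70),('front','black',(320,340,258,276),(374,390,218,232),11),('cupG','green',(288,314,222,246),(332,360,222,248),49),('cupY','yellow',(345,375,196,222),(315,340,180,196),49)):
    a=blob(T,col,w);b=blob(S,col,ws);print(n,np.round(a,1),np.round(b,1),np.round(ray(T,a[1:3],z),1),np.round(ray(S,b[1:3],z),1),np.round(tri(T,a[1:3],S,b[1:3]),1))
E
```

```text
green [ 39.  220.9 210.3 218.  224.  207.  213. ] [ 57.  308.6 288.4 305.  312.  285.  292. ] [532.4 268.8  70. ] [535.3 261.2  70. ] [532.9 267.2  78.2]
yellow [ 50.  213.  251.1 209.  217.  248.  254. ] [ 83.  359.3 300.7 355.  364.  296.  305. ] [426.9 288.9  70. ] [428.3 279.5  70. ] [427.6 286.7  80.1]
front [ 60.  328.7 266.2 325.  332.  262.  270. ] [  3. 381. 224. 380. 382. 224. 224.] [383.4  -9.4  11. ] [384.5 -10.6  11. ] [384.   -9.4  12.2]
cupG [175.  299.2 233.8 292.  306.  227.  241. ] [185.  345.5 235.1 339.  352.  228.  243. ] [470.   66.5  49. ] [472.5  77.5  49. ] [471.7  67.2  38.4]
cupY [199.  359.8 208.6 352.  367.  201.  216. ] [ 63.  329.3 187.5 320.  336.  185.  192. ] [534.1 -92.7  49. ] [ 533.3 -102.9   49. ] [532.7 -92.2  57.7]
```

Call:
{"method": "carry_out", "body": {
  "steps": [
    [[-0.2,0,0,0,0],[-1,-1,0,0,0],[-1,-1,0,0,0],[-0.5,-1,0,0,0],[0,-0.3,0,0,0]]
  ],
  "grip_force": 30
}}

```text
time_s: 3.02
position: [307.6, 396.0, 241.9]
ee_rot: [0.199, 0.98, -0.001, 0.0]
ft_force: [-0.7, 0.1, 0.4]
opening: 85.5
finger_force: 0.0
```

Call:
{"method": "carry_out", "body": {
  "steps": [
    [[-0.85,-0.3,0,0,0.2],[-0.85,-0.3,0.2,0,0.2],[-0.85,-0.28,0.6,0,0.2],[0,0,0.6,0,0.2],[0,0,0.6,0,0.2],[0,0,0,0,0.2]]
  ]
}}

```text
time_s: 3.78
position: [422.8, 293.4, 120.9]
ee_rot: [0.195, 0.981, -0.003, -0.002]
ft_force: [-0.7, 0.6, -0.0]
opening: 68.2
finger_force: 0.0
```

Call:
{"method": "carry_out", "body": {
  "steps": [
    [[0,0,0,0,0.2],[0,0,0,0,0.2]]
  ]
}}

```text
time_s: 4.03
position: [425.8, 297.2, 125.5]
ee_rot: [0.194, 0.981, 0.002, 0.001]
ft_force: [0.4, -0.4, -0.3]
opening: 68.0
finger_force: 0.0
```

```bash
python3 -c "
from h import *
save('side','s1.png');s=manip.get_state();print(s['position'],s['ee_rot'],s['joint_pos'])
for n in('green_drops','yellow_drops','knob','carousel'):
  for c in('top','side'):
    print(n,[(np.round(q['at']).tolist(),round(q['confidence'],2)) for q in viewer.tip_of(c,n)[:2]])
"
```

```text
[425.59092667 297.17280663 125.32792779] [0.19400775 0.98099827 0.00150216 0.00106737] [-0.89481696  0.28247872  0.23287013  2.02189914 -0.08671455  0.8426463
  0.56699037]
green_drops [([535.0, 273.0, 2.0], 0.45)]
green_drops [([535.0, 269.0, 1.0], 0.53)]
yellow_drops [([433.0, 288.0, 3.0], 0.69)]
yellow_drops [([425.0, 292.0, 3.0], 0.49), ([740.0, 135.0, 1.0], 0.16)]
knob [([531.0, -3.0, 102.0], 0.84)]
knob [([533.0, -1.0, 104.0], 0.78)]
carousel [([536.0, -0.0, 13.0], 0.7), ([539.0, -90.0, 25.0], 0.64)]
carousel [([527.0, 0.0, 18.0], 0.77)]
```

View pics/s1.png

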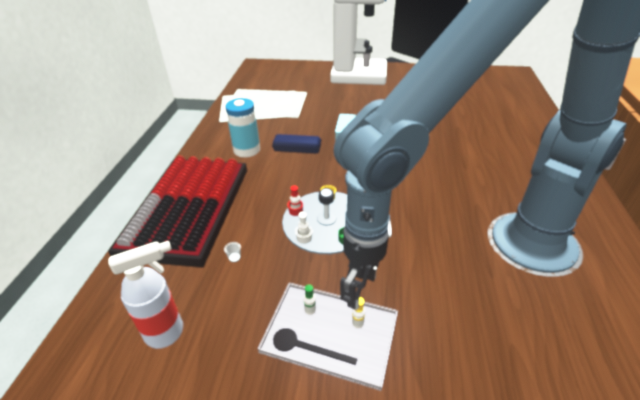

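The fingers at (355,285) are just above the yellow cap at (360,302). The bottle still stands undisturbed.

Call:
{"method": "carry_out", "body": {
  "steps": [
    [[-0.1,-0.11,0,0,0.2],[0,0,0.3,0,0.2],[0,0,0.3,0,0.2],[0,0,0.33,0,0.2],[0,0,0,0,0.2],[0,0,0,0,0.2]]
  ]
}}

```text
time_s: 5.22
position: [428.0, 287.6, 68.1]
ee_rot: [0.194, 0.981, 0.0, 0.0]
ft_force: [-0.7, 1.0, -0.5]
opening: 68.5
finger_force: 0.0
```

Call:
{"method": "carry_out", "body": {
  "steps": [
    [[0,0,0,0,0.9],[0,0,0,0,1],[0,0,0,0,1],[0,0,0,0,1],[0,0,0,0,1],[0,0,0,0,1]]
  ]
}}

```text
time_s: 5.98
position: [427.8, 288.0, 68.1]
ee_rot: [0.194, 0.981, 0.0, 0.0]
ft_force: [-0.6, 0.7, 3.6]
opening: 16.7
finger_force: 30.1
```

Call:
{"method": "carry_out", "body": {
  "steps": [
    [[0,0,-0.4,0,1],[0,0,-0.8,0,1],[0,0,-0.8,0,1],[0,0,-0.8,0,1],[0,0,0,0,1],[0,0,0,0,1]]
  ]
}}

```text
time_s: 6.72
position: [426.7, 287.3, 234.7]
ee_rot: [0.194, 0.981, -0.001, -0.001]
ft_force: [-0.4, -0.8, -0.7]
opening: 17.0
finger_force: 29.8
```

Call:
{"method": "carry_out", "body": {
  "steps": [
    [[-0.3,-0.4,0,0,1],[-0.5,-0.65,0,0,1],[-0.5,-0.65,0,0,1],[-0.5,-0.65,0,0,1],[-0.5,-0.65,0,0,1],[-0.5,-0.65,0,0,1],[-0.5,-0.65,0,0,1],[-0.5,-0.65,0,0,1],[-0.26,-0.23,0,0,1],[0,0,0,0,1],[0,0,0,0,1],[0,0,0,0,1]]
  ]
}}

```text
time_s: 8.22
position: [533.7, -90.4, 234.9]
ee_rot: [0.193, 0.981, 0.0, -0.001]
ft_force: [0.7, 0.0, 0.0]
opening: 16.9
finger_force: 29.8
```

```bash
python3 -c "
from h import *
im=save('top','t2.png');cv2.imwrite('pics/s2.png',viewer.get_image('side')['pixels'][:,:,::-1]);s=manip.get_state();print(s['position'],s['ee_rot'],s['joint_pos'],s['opening'])
for n in('green_drops','yellow_drops','cup_yellow','cup_green','knob','cup_red'):
  for c in('top','side'):
    print(n,c,[(np.round(q['at']).tolist(),round(q['confidence'],2)) for q in viewer.tip_of(c,n)[:2]])
"
```

```text
[534.10545844 -90.88137832 235.44115627] [ 1.92949002e-01  9.81208709e-01  2.55710587e-04 -2.95611543e-04] [-0.426569    0.20250623  0.58599009  1.88924235 -0.12660005  1.08681298
  1.39162909] 16.84297360435345
green_drops top [([533.0, 272.0, 3.0], 0.54)]
green_drops side [([533.0, 269.0, 1.0], 0.54), ([574.0, 75.0, 25.0], 0.5)]
yellow_drops top []
yellow_drops side [([533.0, -90.0, 170.0], 0.52)]
cup_yellow top [([538.0, -91.0, 28.0], 0.69), ([448.0, -36.0, 26.0], 0.26)]
cup_yellow side [([538.0, -91.0, 23.0], 0.67)]
cup_green top [([474.0, 72.0, 24.0], 0.94)]
cup_green side [([471.0, 67.0, 22.0], 0.96)]
knob top [([530.0, -3.0, 101.0], 0.87)]
knob side [([534.0, -1.0, 102.0], 0.74), ([500.0, 360.0, 4.0], 0.57)]
cup_red top [([617.0, -25.0, 24.0], 0.62), ([530.0, 272.0, 3.0], 0.58)]
cup_red side [([534.0, 268.0, 1.0], 0.73), ([618.0, -24.0, 23.0], 0.57)]
```

View pics/s2.png

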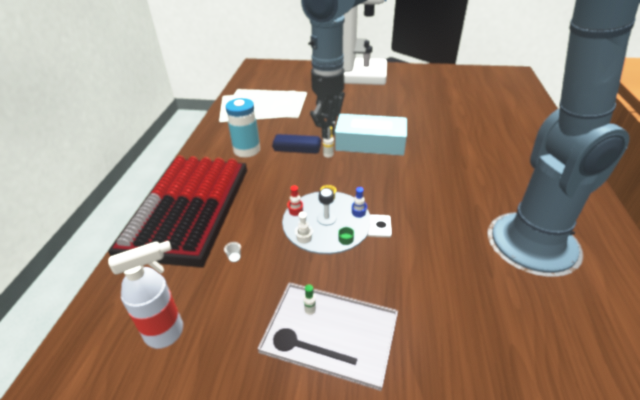

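The bottle hangs upright in the fingers at (328,145), above the yellow cup at (328,190). I lower it.

Call:
{"method": "carry_out", "body": {
  "steps": [
    [[-0.03,0,0.4,0,1],[0,0,0.7,0,1],[0,0,0.6,0,1],[0,0,0.3,0,1],[0,0,0.2,0,1],[0,0,0,0,1],[0,0,0,0,1]]
  ]
}}

```text
time_s: 9.8
position: [537.2, -93.4, 104.9]
ee_rot: [0.194, 0.981, 0.0, 0.001]
ft_force: [0.3, -0.3, 0.1]
opening: 17.1
finger_force: 29.8
```

Call:
{"method": "carry_out", "body": {
  "steps": [
    [[0.03,0.02,0,0,1],[0,0,0.1,0,1],[0,0,0.1,0,1],[0,0,0.03,0,1],[0,0,0,0,1],[0,0,0,0,1]]
  ]
}}

```text
time_s: 10.55
position: [535.3, -91.2, 90.1]
ee_rot: [0.194, 0.981, 0.0, 0.0]
ft_force: [0.3, -0.5, 2.9]
opening: 17.0
finger_force: 30.0
```

Call:
{"method": "carry_out", "body": {
  "steps": [
    [[0,0,0,0,0.7],[0,0,0,0,0.6],[0,0,0,0,0.6],[0,0,0,0,0.6],[0,0,-0.3,0,0.6],[0,0,-0.7,0,0.6],[0,0,-0.8,0,0.6],[0,0,-0.6,0,0.4],[0,0,0,0,0.2],[0,0,0,0,0.2]]
  ]
}}

```text
time_s: 11.8
position: [534.5, -91.3, 234.2]
ee_rot: [0.194, 0.981, 0.0, 0.0]
ft_force: [0.5, -0.1, 0.2]
opening: 68.4
finger_force: 0.0
```

```bash
python3 -c "
from h import *
s=manip.get_state();print(s['position'],s['ee_rot'],s['joint_pos'],s['opening'])
for n in('green_drops','yellow_drops','cup_yellow','cup_red'):
  for c in('top','side'):
    print(n,c,[(np.round(q['at']).tolist(),round(q['confidence'],2)) for q in viewer.tip_of(c,n)[:2]])
"
```

```text
[534.51346784 -91.25587317 234.22185022] [1.94181311e-01 9.80965616e-01 2.58962261e-04 1.09102748e-04] [-0.43685335  0.20569981  0.59906936  1.89047142 -0.13126997  1.08382052
  1.39396085] 68.40986934835804
green_drops top [([533.0, 272.0, 3.0], 0.54)]
green_drops side [([533.0, 269.0, 1.0], 0.54), ([574.0, 75.0, 25.0], 0.5)]
yellow_drops top []
yellow_drops side [([533.0, -90.0, 170.0], 0.52)]
cup_yellow top [([538.0, -91.0, 28.0], 0.69), ([448.0, -36.0, 26.0], 0.26)]
cup_yellow side [([538.0, -91.0, 23.0], 0.67)]
cup_red top [([617.0, -25.0, 24.0], 0.62), ([530.0, 272.0, 3.0], 0.58)]
cup_red side [([534.0, 268.0, 1.0], 0.73), ([618.0, -24.0, 23.0], 0.57)]
```

Call:
{"method": "carry_out", "body": {
  "steps": [
    [[0.15,0.35,0,0,0.2],[0.29,0.7,0,0,0.2],[0.29,0.7,0,0,0.2],[0.29,0.7,0,0,0.2],[0.29,0.7,0,0,0.2],[0.29,0.7,0,0,0.2],[0.29,0.7,0,0,0.2],[0.29,0.7,0,0,0.2],[0.13,0.3,0.5,0,0.2],[0,0,0.7,0,0.2],[0,0,0.6,0,0.2],[0,0,0,0,0.2]]
  ]
}}

```text
time_s: 13.7
position: [530.5, 267.9, 122.2]
ee_rot: [0.194, 0.981, -0.003, -0.003]
ft_force: [-0.1, -0.8, 0.9]
opening: 68.1
finger_force: 0.0
```

Call:
{"method": "carry_out", "body": {
  "steps": [
    [[0,0,0,0,0.2]]
  ]
}}

```text
time_s: 13.82
position: [534.5, 269.6, 127.0]
ee_rot: [0.194, 0.981, 0.0, 0.001]
ft_force: [-0.9, 0.3, 0.5]
opening: 68.1
finger_force: 0.0
```

```bash
cat > q.py <<'E'
from h import *
import sys
s=manip.get_state();print(s['time_s'],np.round(s['position'],1),np.round(s['ee_rot'],3),np.round(s['joint_pos'],2),s['opening'])
for c in('top','side'):
  save(c,sys.argv[1]+c+'.png')
  for n in sys.argv[2:]:
    print(n,c,[(np.round(q['at']).tolist(),round(q['confidence'],2)) for q in viewer.tip_of(c,n)[:2]])
E
python3 q.py a green_drops yellow_drops cup_yellow cup_green cup_red knob
```

```text
13.825 [534.5 269.6 127. ] [0.194 0.981 0.    0.001] [-0.83  0.43  0.36  1.83 -0.18  0.91  0.79] 68.12019651406578
green_drops top []
yellow_drops top [([537.0, -90.0, 29.0], 0.46)]
cup_yellow top [([539.0, -90.0, 27.0], 0.55)]
cup_green top [([473.0, 74.0, 26.0], 0.77)]
cup_red top [([616.0, -25.0, 24.0], 0.96), ([448.0, -39.0, 26.0], 0.36)]
knob top [([529.0, -5.0, 102.0], 0.62)]
green_drops side [([533.0, 268.0, 1.0], 0.51)]
yellow_drops side [([534.0, -89.0, 25.0], 0.6)]
cup_yellow side [([533.0, -0.0, 103.0], 0.68), ([532.0, -92.0, 26.0], 0.67)]
cup_green side []
cup_red side []
knob side [([535.0, -0.0, 106.0], 0.91)]
```

Call:
{"method": "carry_out", "body": {
  "steps": [
    [[0.02,0,0.3,0,0.2],[0,0,0.3,0,0.2],[0,0,0.3,0,0.2],[0,0,0.07,0,0.2],[0,0,0,0,0.2],[0,0,0,0,0.2]]
  ]
}}

```text
time_s: 15.28
position: [533.0, 270.1, 68.3]
ee_rot: [0.194, 0.981, 0.0, 0.001]
ft_force: [0.2, 0.8, 0.3]
opening: 68.4
finger_force: 0.0
```

Call:
{"method": "carry_out", "body": {
  "steps": [
    [[0,0,0,0,0.9],[0,0,0,0,1],[0,0,0,0,1],[0,0,0,0,1],[0,0,0,0,1],[0,0,0,0,1],[0,0,-0.4,0,1],[0,0,-0.8,0,1],[0,0,-0.8,0,1],[0,0,-0.8,0,1],[0,0,0,0,1],[0,0,0,0,1]]
  ]
}}

```text
time_s: 16.77
position: [531.7, 269.6, 234.8]
ee_rot: [0.194, 0.981, -0.0, -0.001]
ft_force: [0.0, 0.2, 0.3]
opening: 17.2
finger_force: 29.3
```

Call:
{"method": "carry_out", "body": {
  "steps": [
    [[-0.04,-0.3,0,0,1],[-0.07,-0.7,0,0,1],[-0.07,-0.7,0,0,1],[-0.07,-0.7,0,0,1],[-0.07,-0.7,0,0,1],[-0.05,-0.38,0,0,1],[0,0,0.5,0,1],[0,0,0.7,0,1],[0,0,0.3,0,1],[0,0,0,0,1],[0,0,0,0,1],[0,0,0,0,1]]
  ]
}}

```text
time_s: 18.27
position: [474.4, 68.6, 146.7]
ee_rot: [0.194, 0.981, 0.001, 0.001]
ft_force: [-0.7, -1.0, 0.7]
opening: 16.6
finger_force: 29.4
```

```bash
python3 q.py b green_drops cup_green
```

```text
18.275 [474.4  68.6 146.7] [0.194 0.981 0.001 0.001] [-0.69  0.19  0.5   2.11 -0.12  0.87  1.06] 16.634747757008206
green_drops top []
cup_green top [([472.0, 69.0, 26.0], 0.93)]
green_drops side [([473.0, 66.0, 79.0], 0.62)]
cup_green side [([471.0, 67.0, 23.0], 0.72), ([541.0, -92.0, 24.0], 0.21)]
```

View pics/bside.png

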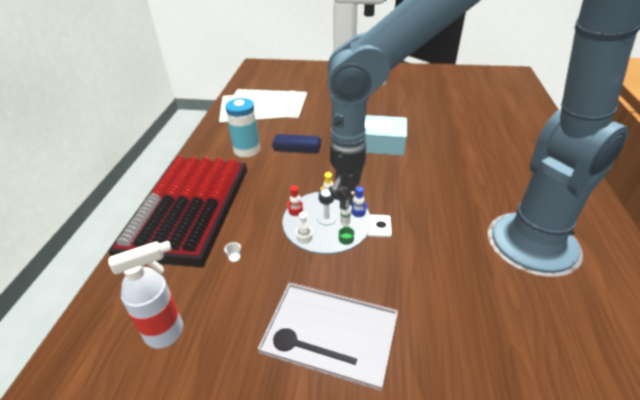

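The green bottle is at (346,213), right above its cup at (346,235). Yellow stands in its cup at (328,185).

Call:
{"method": "carry_out", "body": {
  "steps": [
    [[0.03,-0.02,0.2,0,1],[0,0,0.3,0,1],[0,0,0.2,0,1],[0,0,0.1,0,1],[0,0,0.1,0,1],[0,0,0,0,1],[0,0,0,0,1],[0,0,0,0,1]]
  ]
}}

```text
time_s: 19.58
position: [471.6, 68.0, 92.1]
ee_rot: [0.194, 0.981, 0.0, 0.0]
ft_force: [0.6, 0.5, -0.3]
opening: 17.0
finger_force: 29.4
```

Call:
{"method": "carry_out", "body": {
  "steps": [
    [[0,0,0.03,0,1],[0,0,0,0,1],[0,0,0,0,0.7],[0,0,0,0,0.6],[0,0,0,0,0.6],[0,0,0,0,0.6],[0,0,-0.3,0,0.6],[0,0,-0.7,0,0.6],[0,0,-0.6,0,0.6],[0,0,0,0,0.4],[0,0,0,0,0.3],[0,0,0,0,0.3]]
  ]
}}

```text
time_s: 21.08
position: [470.0, 67.6, 184.4]
ee_rot: [0.194, 0.981, -0.001, -0.001]
ft_force: [-0.2, 0.1, 0.1]
opening: 60.1
finger_force: 0.0
```

```bash
python3 q.py c green_drops cup_green yellow_drops cup_yellow cup_red knob cup_white cup_blue
```

```text
21.075 [470.   67.6 184.4] [ 0.194  0.981 -0.001 -0.001] [-0.71  0.12  0.52  2.08 -0.07  0.96  1.02] 60.08310267337303
green_drops top [([615.0, -24.0, 26.0], 0.43), ([531.0, -2.0, 100.0], 0.28)]
cup_green top [([471.0, 70.0, 25.0], 0.63)]
yellow_drops top [([538.0, -89.0, 26.0], 0.5)]
cup_yellow top [([538.0, -91.0, 25.0], 0.57)]
cup_red top [([618.0, -25.0, 25.0], 0.82)]
knob top [([533.0, -5.0, 100.0], 0.65)]
cup_white top [([576.0, 75.0, 20.0], 0.89), ([386.0, -10.0, 12.0], 0.36)]
cup_blue top [([616.0, -25.0, 26.0], 0.69), ([448.0, -39.0, 27.0], 0.6)]
green_drops side [([472.0, 63.0, 22.0], 0.74)]
cup_green side [([470.0, 67.0, 24.0], 0.89), ([538.0, -92.0, 23.0], 0.55)]
yellow_drops side [([532.0, -90.0, 24.0], 0.6)]
cup_yellow side [([538.0, -91.0, 24.0], 0.71), ([487.0, 316.0, -2.0], 0.24)]
cup_red side [([618.0, -24.0, 25.0], 0.84), ([470.0, 68.0, 22.0], 0.17)]
knob side [([535.0, -0.0, 103.0], 0.81), ([574.0, 76.0, 24.0], 0.36)]
cup_white side [([575.0, 74.0, 27.0], 0.7)]
cup_blue side [([442.0, -36.0, 26.0], 0.78), ([616.0, -26.0, 24.0], 0.4)]
```

View pics/cside.png

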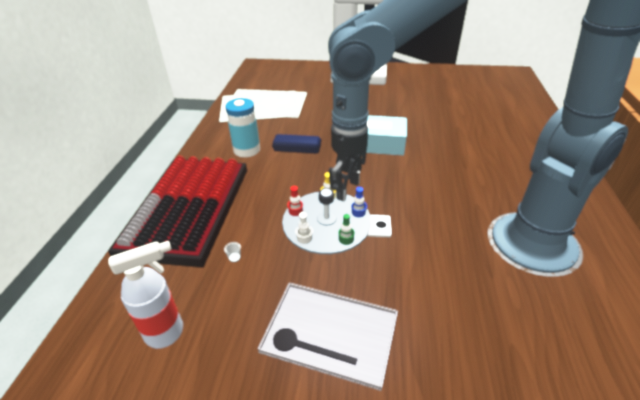

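Both bottles now stand in their cups: green at (346,232), yellow at (327,187). I unwind the wrist before gripping the knob.

Call:
{"method": "carry_out", "body": {
  "steps": [
    [[0,0,-0.1,-1,0.1],[0,0,0,-1,0.1],[0,0,0,-1,0.1],[0,0,0,-1,0.1],[0,0,0,-1,0.1],[0,0,0,-1,0.1],[0,0,0,-1,0.1],[0,0,0,-1,0.1],[0,0,0,-1,0.1],[0,0,0,-1,0.1],[0,0,0,-1,0.1],[0,0,0,-1,0.1]]
  ]
}}

```text
time_s: 23.48
position: [471.2, 67.9, 191.9]
ee_rot: [-0.282, 0.959, 0.0, 0.0]
ft_force: [0.4, -0.2, 0.5]
opening: 77.5
finger_force: 0.0
```

Call:
{"method": "carry_out", "body": {
  "steps": [
    [[0,0,0,-1,0.1],[0,0,0,-1,0.1],[0,0,0,-1,0.1],[0,0,0,-1,0.1],[0,0,0,-1,0.1],[0,0,0,-1,0.1],[0,0,0,-1,0.1],[0,0,0,-1,0.1],[0,0,0,-1,0.1],[0,0,0,-1,0.1],[0,0,0,-1,0.1],[0,0,0,-1,0.1]]
  ]
}}

```text
time_s: 24.98
position: [471.0, 68.3, 190.3]
ee_rot: [-0.679, 0.734, -0.0, -0.002]
ft_force: [0.5, 0.6, -0.5]
opening: 76.7
finger_force: 0.0
```

Call:
{"method": "carry_out", "body": {
  "steps": [
    [[0,0,0,-1,0.1],[0,0,0,-1,0.1],[0,0,0,-1,0.1],[0,0,0,-1,0.1],[0,0,0,-1,0.1],[0,0,0,-1,0.1],[0,0,0,0,0.1],[0,0,0,0,0.1],[0,0,0,0,0.1]]
  ]
}}

```text
time_s: 26.1
position: [468.4, 64.7, 183.0]
ee_rot: [0.802, -0.597, -0.003, 0.012]
ft_force: [-0.7, -0.2, -0.2]
opening: 76.7
finger_force: 0.0
```

```bash
python3 -c "
from h import *
s=manip.get_state();M=R.from_quat(s['ee_rot']).as_matrix();p=np.array(s['position']);print(s['time_s'],p,s['joint_pos'],np.round(M,3))
print(M.T@(np.array([530.2,-2,140])-p)/60)"
```

```text
26.1 [468.39212818  64.65105947 182.95746899] [ 0.88182893  0.39296165 -1.27146321  2.01249755  0.43854452  1.07582109
  2.83852024] [[ 0.288 -0.957 -0.019]
 [-0.958 -0.288 -0.016]
 [ 0.01   0.023 -1.   ]]
[ 1.3531927  -0.68304142  0.71419866]
```

The wrist ran close to its joint-7 limit, so I back off 12 rows. The carousel turn runs the same way, so this is a good start for it.

Call:
{"method": "carry_out", "body": {
  "steps": [
    [[0,0,-0.1,1,0.1],[0,0,0,1,0.1],[0,0,0,1,0.1],[0,0,0,1,0.1],[0,0,0,1,0.1],[0,0,0,1,0.1],[0,0,0,1,0.1],[0,0,0,1,0.1],[0,0,0,1,0.1],[0,0,0,1,0.1],[0,0,0,1,0.1],[0,0,0,1,0.1]]
  ]
}}

```text
time_s: 27.6
position: [468.6, 65.1, 189.4]
ee_rot: [-0.435, 0.9, -0.003, -0.012]
ft_force: [0.4, 0.7, 0.7]
opening: 77.0
finger_force: 0.0
```

Call:
{"method": "carry_out", "body": {
  "steps": [
    [[0,0,0,0,0.1],[0,0,0,0,0.1],[0,0,0,0,0.1]]
  ]
}}

```text
time_s: 27.98
position: [468.5, 64.9, 189.0]
ee_rot: [-0.437, 0.899, -0.003, -0.012]
ft_force: [-0.1, 0.3, 0.0]
opening: 76.9
finger_force: 0.0
```

```bash
cat > k.py <<'E'
from h import *
s=manip.get_state();M=R.from_quat(s['ee_rot']).as_matrix();p=np.array(s['position']);print(s['time_s'],p,s['joint_pos'],np.round(M,3))
print(M.T@(np.array([530.2,-2,140])-p)/60)
E
python3 k.py
```

```text
27.975 [468.54768584  64.8612942  189.04779141] [ 0.74676844  0.2779381  -1.07872738  2.01030635  0.29401942  1.04031833
  2.0015418 ] [[-0.618 -0.786 -0.019]
 [-0.786  0.618 -0.015]
 [ 0.024  0.006 -1.   ]]
[ 0.22087388 -1.5012615   0.81443051]
```

Call:
{"method": "carry_out", "body": {
  "steps": [
    [[0.06,-0.4,0,0,0.1],[0.1,-0.7,0,0,0.1],[0.06,-0.4,0.2,0,0.1],[0,0,0.6,0,0.1],[0,0,0,0,0.1],[0,0,0,0,0.1]]
  ]
}}

```text
time_s: 28.72
position: [530.8, -2.1, 141.3]
ee_rot: [-0.436, 0.9, -0.002, -0.012]
ft_force: [0.7, 0.8, 1.1]
opening: 77.1
finger_force: 0.0
```

```bash
python3 k.py; python3 q.py d knob
```

```text
28.725 [530.823972    -2.13393834 141.32188193] [ 0.71656985  0.46187495 -0.95098121  1.92269993  0.45590032  1.00970797
  2.0293484 ] [[-0.619 -0.785 -0.019]
 [-0.785  0.619 -0.014]
 [ 0.023  0.006 -1.   ]]
[0.00417567 0.00942239 0.02218776]
28.725 [530.8  -2.1 141.3] [-0.436  0.9   -0.002 -0.012] [ 0.72  0.46 -0.95  1.92  0.46  1.01  2.03] 77.09900715274337
knob top [([485.0, 314.0, 0.0], 0.5)]
knob side [([533.0, 1.0, 103.0], 0.75), ([616.0, -22.0, 24.0], 0.69)]
```

View pics/dside.png

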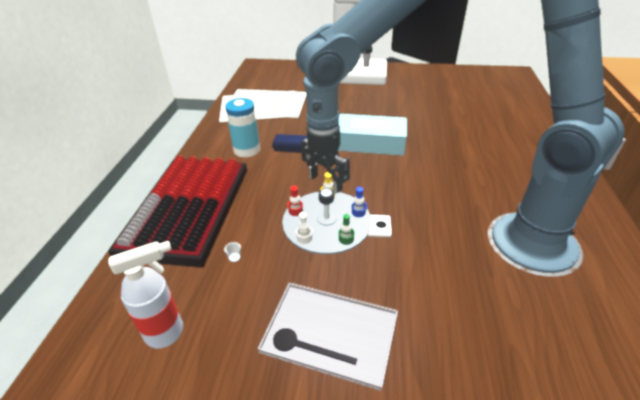

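The fingers at (313–345,175) straddle the knob at (327,196), and all five bottles stand upright. I go down and grip.

Call:
{"method": "carry_out", "body": {
  "steps": [
    [[0,0,0.25,0,0.15],[0,0,0.3,0,0.15],[0,0,0.22,0,0.2],[0,0,0,0,0.3],[0,0,0,0,0.6],[0,0,0,0,1],[0,0,0,0,1],[0,0,0,0,1],[0,0,0,0,1]]
  ],
  "grip_force": 40
}}

```text
time_s: 30.05
position: [530.0, -2.8, 95.1]
ee_rot: [-0.436, 0.9, -0.003, -0.011]
ft_force: [2.1, -1.4, -0.6]
opening: 37.0
finger_force: 41.0
```

Call:
{"method": "carry_out", "body": {
  "steps": [
    [[0,0,0,0.4,1],[0,0,0,0.8,1],[0,0,0,0.8,1],[0,0,0,0.8,1],[0,0,0,0.8,1],[0,0,0,0.8,1],[0,0,0,0.8,1],[0,0,0,0.8,1],[0,0,0,0.8,1],[0,0,0,0.8,1],[0,0,0,0.4,1],[0,0,0,0,1]]
  ]
}}

```text
time_s: 31.55
position: [529.9, -2.6, 95.0]
ee_rot: [-0.131, 0.991, -0.006, -0.01]
ft_force: [1.5, -0.8, 3.2]
opening: 37.2
finger_force: 41.7
```

```bash
cat > y.py <<'E'
from h import *
from scipy.optimize import least_squares
import sys
s=manip.get_state();q=s['ee_rot'];print(s['time_s'],np.round(s['position'],1),np.round(q,3),np.round(s['joint_pos'],2),'xyaw',2*np.arctan2(q[1],q[0]),s['opening'],s['ft_force'])
g=float(sys.argv[1]);o=['red','white','green','blue','yellow'];D=[]
for c in('side','top'):
    viewer.get_image(c)
    for i,n in enumerate(o):
        for w in viewer.tip_of(c,'cup_'+n)[:1]:
            D.append((i,w['at'][0],w['at'][1],c,round(w['confidence'],2)))
def f(p): return np.ravel([[530.2-90*np.cos(p[0]+i*np.radians(72))-x,-2-90*np.sin(p[0]+i*np.radians(72))-y] for i,x,y,_,_ in D])
r=least_squares(f,[g],loss='soft_l1',f_scale=4);print('carousel yaw',r.x)
for d,e in zip(D,f(r.x).reshape(-1,2)): print(o[d[0]],d[3],d[4],np.round(e))
E
python3 y.py 2.2
```

```text
31.55 [529.9  -2.6  95. ] [-0.131  0.991 -0.006 -0.01 ] [ 0.57  0.47 -0.77  1.96  0.43  0.9   1.41] xyaw 3.403878677047638 37.166466992137515 [ 1.49841353 -0.78424787  3.2042221 ]
carousel yaw [2.26770203]
red side 0.83 [3. 1.]
white side 0.9 [ 2. -2.]
green side 0.56 [2. 3.]
blue side 0.85 [ 3. -6.]
yellow side 0.59 [-1.  0.]
red top 0.8 [ 1. -0.]
white top 0.58 [1. 0.]
green top 0.82 [-0. -1.]
blue top 0.74 [-2.  1.]
yellow top 0.84 [-1. -2.]
```

Call:
{"method": "carry_out", "body": {
  "steps": [
    [[0,0,0,0.6,1],[0,0,0,1,1],[0,0,0,1,1],[0,0,0,1,1],[0,0,0,1,1],[0,0,0,1,1],[0,0,0,1,1],[0,0,0,1,1],[0,0,0,1,1],[0,0,0,1,1],[0,0,0,1,1],[0,0,0,1,1]]
  ]
}}

```text
time_s: 33.65
position: [530.0, -2.4, 94.7]
ee_rot: [0.327, 0.945, -0.01, -0.006]
ft_force: [1.9, -0.9, 2.5]
opening: 37.0
finger_force: 44.0
```

Call:
{"method": "carry_out", "body": {
  "steps": [
    [[0,0,0,1,1],[0,0,0,1,1],[0,0,0,1,1],[0,0,0,1,1],[0,0,0,1,1],[0,0,0,1,1],[0,0,0,1,1],[0,0,0,1,1],[0,0,0,1,1],[0,0,0,1,1],[0,0,0,0.6,1],[0,0,0,0,1]]
  ]
}}

```text
time_s: 35.15
position: [530.2, -2.3, 94.6]
ee_rot: [0.685, 0.728, -0.011, -0.001]
ft_force: [4.4, 0.4, 0.4]
opening: 36.6
finger_force: 43.1
```

```bash
python3 y.py 0.5
```

```text
35.15 [530.2  -2.3  94.6] [ 0.685  0.728 -0.011 -0.001] [ 0.28  0.39 -0.41  1.97  0.22  0.84 -0.2 ] xyaw 1.631043680854821 36.61024881834963 [4.44369945 0.43711741 0.41482696]
carousel yaw [0.48806164]
red side 0.66 [3. 1.]
white side 0.86 [2. 1.]
green side 0.8 [1. 1.]
blue side 0.66 [ 3. -2.]
yellow side 0.98 [-1. -2.]
white top 0.71 [-2.  1.]
green top 0.64 [ 1. -1.]
blue top 0.98 [0. 2.]
```

Remaining turn is about 0.43 rad, or 5.3 units.

Call:
{"method": "carry_out", "body": {
  "steps": [
    [[0,0,0,0.6,1],[0,0,0,0.9,1],[0,0,0,0.9,1],[0,0,0,0.9,1],[0,0,0,0.9,1],[0,0,0,0.7,1],[0,0,0,0.4,1],[0,0,0,0,1],[0,0,0,0,1],[0,0,0,0,1],[0,0,0,0,1]]
  ]
}}

```text
time_s: 37.12
position: [530.2, -2.3, 94.6]
ee_rot: [0.824, 0.567, -0.011, 0.001]
ft_force: [5.6, 1.0, -1.2]
opening: 36.8
finger_force: 42.5
```

```bash
python3 y.py 0.06; python3 q.py e front red_drops white_drops green_drops blue_drops yellow_drops
```

```text
37.125 [530.2  -2.3  94.6] [ 0.824  0.567 -0.011  0.001] [ 0.21  0.38 -0.33  1.97  0.18  0.83 -0.59] xyaw 1.2057278188384952 36.79779191570075 [ 5.63037803  0.97941852 -1.16144502]
carousel yaw [0.0496654]
red side 0.86 [3. 0.]
white side 0.96 [ 2. -1.]
green side 0.89 [ 3. -1.]
blue side 0.59 [ 3. -2.]
yellow side 0.58 [0. 2.]
white top 0.73 [-3.  1.]
green top 0.6 [-3. -3.]
blue top 0.75 [-2.  1.]
yellow top 0.66 [-247.  -56.]
37.725 [530.2  -2.3  94.6] [ 0.824  0.567 -0.011  0.001] [ 0.21  0.38 -0.33  1.97  0.18  0.83 -0.59] 36.86782728308101
front top []
red_drops top [([513.0, -92.0, 24.0], 0.52), ([606.0, -50.0, 22.0], 0.18)]
white_drops top [([509.0, -91.0, 26.0], 0.53)]
green_drops top [([605.0, -46.0, 22.0], 0.56)]
blue_drops top [([482.0, 315.0, 2.0], 0.37), ([745.0, 141.0, -0.0], 0.25)]
yellow_drops top [([500.0, 80.0, 27.0], 0.4)]
front side [([380.0, -17.0, 10.0], 0.73)]
red_drops side [([444.0, -11.0, 25.0], 0.77)]
white_drops side [([740.0, 135.0, 1.0], 0.27)]
green_drops side [([607.0, -51.0, 21.0], 0.56)]
blue_drops side [([601.0, 53.0, 27.0], 0.77), ([742.0, 138.0, 1.0], 0.39)]
yellow_drops side [([497.0, 79.0, 26.0], 0.77)]
```

View pics/eside.png

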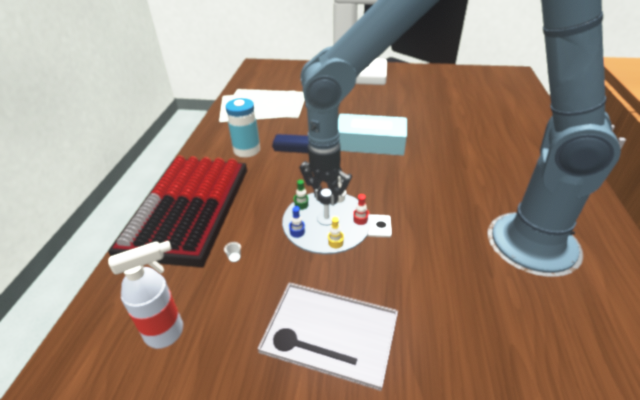

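The red bottle at (361,210) is in line with the ledge spot at (380,224). Green (302,195), blue (297,223) and yellow (336,235) stand in their cups. The white bottle is hidden behind the gripper, though its cup was found in place. The fingers are holding the knob at (326,195).

```bash
python3 -c "
from h import *
print(job.hand_in())"
```

```text
the job is handed in; nothing more can be done
None
```

I've handed the job in, with no verdict returned: the green and yellow bottles stand in their own cups, the red cup faces the ledge to within about 0.03 rad, and the fingers hold the knob; the white bottle was hidden behind the gripper in my last picture.

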